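Change over the pommels on the magnetic chuck

ROBOT

A 6-joint arm with a two-finger parallel gripper is mounted at the origin on the work surface. World frame = base frame: x ahead of the robot, y to its left, z up, the work surface at z = 0. Lengths are in m, angles in rad, forces in N, time in s.
With the tool pointing down it reaches from about 0.325 to 0.775 m from the base axis. Payload 9.3 kg.
Tool frame: the origin (TCP) lies at the very end of the fingers, on their centre line; the grasp point (between the pads) lies 19 mm behind it; z points along the fingers, y is the line along which they close (so a half turn about z gives the same grasp; the last joint's range is limited). The gripper opens to 85 mm and grips with 20 to 120 N. Pads are 22 mm wide; open, the fingers measure 114 mm over their backs; the gripper's body (76 mm by 85 mm) begins 54 mm behind the grasp point. The pads swing forward as they close: fully open they stand 13 mm farther back than shut.
Start: joints at [1.163, 0.259, 0.021, 1.334, 0, 1.418], TCP at [0.139, 0.532, 0.231] pointing down, gripper open.
Joint ranges: [-3.04, 3.04], [-0.91, 1.82], [-1.04, 1.36], [-1.92, 1.95], [-1.52, 1.45], [-3.14, 3.14]. Speed limits (rad/s): [2.22, 2.22, 2.79, 3.14, 3.14, 3.14].

INTERFACE

Orientations are given as a rotation vector (axis times angle).
In Python, from station import * gives the robot as it stands.
- The arm moves only by the tool play_rows, never from a script. Its argument "series" is a list of rows, each a list of 5 numbers: the shift along the tool's x, y, z in m, then the turn about the tool's z in degrees, then the opening, from 0 (shut) to 1 (fully open). A call has 1 to 20 rows; each row shifts and turns the commanded pose from where the row before left it, along the tool's axes as they then stand; what a row does not reach is not made up. A row lasts 1/8 s, in which the tool goes at most 62.5 mm and 10.7 degrees, less where a joint would pass 70% of its speed; a pose out of reach is approached as far as the arm can. A call is refused whole if a number of a shift passes 0.0625 or a number of a turn 10.7, either way. A call with a gripper value outside its range is refused whole. The fingers move at their own pace and stop on an object; the grip force is fixed at half the most. Time passes only in rows, so rows that do not move let the fingers close. It gives the time, the measured TCP pose, the force, the opening and the grip force at its end, in the units of the state.
- observe(): the state, without advancing time (a new reading comes with each control period).
- snapshot(name): name is "side" or "top"; returns the picture (480x640x3 uint8, blue, green, red); there is no depth.
- get_calibration(name): a dict with "fx", "fy", "cx", "cy" (pixels), "R" (3x3) and "t" (3): a world point X has camera coordinates R X + t. Camera axes: x right, y down, z forward; pixel columns grow to the right and rows downward; lengths in m; the calibration is good to about 2 mm. A picture is of the moment at which its call begins. get_calibration takes no time and is no camera call.
- sign_off(): hands the job in; it is judged then, once.
The state is a dict: "clock": time; "joints": joint angles; "qd": joint speeds; "effort": joint torques, N m; "eef_pos": TCP position; "ee_rot": TCP orientation; "force": force on the tool from outside, world axes, zero at the start; "torque": the same for the moment, N m; "opening": finger opening in m; "grasp_force": force on a finger pad.
Only numpy, scipy, OpenCV 4.12 (cv2) and the standard library are available. Lean on these libraries where they do the work, as an engineer would, in place of code of your own. Each camera call takes 0.05 s, during which the arm holds its last target. There are 200 camera calls.

TASK

The polished half-round pommels that lie on the magnetic chuck are finished: put them side by side in the steel tray, flat side down. Then lay every pommel blank that is rocking on its round back on the bench on the chuck instead, flat side down and steady, well inside the plate's edges. When all are lying flat, turn the chuck's switch from release to off in the middle, leave it there for a good second, and then turn it fully on to hold, leaving the whetstone, the oil and the file alone.

Things in the scene. Friction and masses are not known exactly. Their poses are not given: they have to be found in the camera images.
- blank1: blank to be loaded (may be absent); starts on the bench on its crown, flat side up, rocking: half-round steel pommel, 60 mm long (own x), 40 wide (own y), 23 high, 0.3 to 0.45 kg: a 60 x 40 flat side, long sides straight for 10 mm, then a round crown of radius 22; plane D-shaped ends it can stand on. Origin: middle of the flat; own z points from flat to crown. 
- blank2: blank to be loaded (may be absent); starts on the bench on its crown, flat side up, rocking: half-round steel pommel, 60 mm long (own x), 40 wide (own y), 23 high, 0.3 to 0.45 kg: a 60 x 40 flat side, long sides straight for 10 mm, then a round crown of radius 22; plane D-shaped ends it can stand on. Origin: middle of the flat; own z points from flat to crown. 
- blank3: blank to be loaded (may be absent); starts on the bench on its crown, flat side up, rocking: half-round steel pommel, 60 mm long (own x), 40 wide (own y), 23 high, 0.3 to 0.45 kg: a 60 x 40 flat side, long sides straight for 10 mm, then a round crown of radius 22; plane D-shaped ends it can stand on. Origin: middle of the flat; own z points from flat to crown. 
- finished1: finished pommel (may be absent); starts flat side down on the chuck: half-round steel pommel, 60 mm long (own x), 40 wide (own y), 23 high, 0.3 to 0.45 kg: a 60 x 40 flat side, long sides straight for 10 mm, then a round crown of radius 22; plane D-shaped ends it can stand on. Origin: middle of the flat; own z points from flat to crown. 
- finished2: finished pommel (may be absent); starts flat side down on the chuck: half-round steel pommel, 60 mm long (own x), 40 wide (own y), 23 high, 0.3 to 0.45 kg: a 60 x 40 flat side, long sides straight for 10 mm, then a round crown of radius 22; plane D-shaped ends it can stand on. Origin: middle of the flat; own z points from flat to crown. 
- chuck: magnetic chuck, fixed: a grey block 125 mm (own x) by 250 (own y), 48 high, with a bright steel plate with brass lines on top. Dark stop rails 5 mm thick stand 5 mm above the plate along the outside of its +x side and +y end. Origin: centre of the underside. Its pull is not simulated: parts slide and lift freely
- plate (a point): centre of the chuck's flat top plate, 48 mm above the bench, axes as the chuck's (x across its 125 mm, y along its 250 mm, z up)
- tray: open steel tray with a black rubber mat, fixed, outside 150 mm (own x) by 190 mm (own y), walls 3 mm thick and 28 mm high. Origin: centre of the underside
- tray_floor (a point): centre of the tray's inner floor (top of the mat), 6 mm above the bench, axes as the tray's
- control_box: the chuck's grey control box, fixed, 100 x 85 x 55 mm high, with the black rotary switch on its top. Origin: centre of the underside; own +x points away from the robot (within 0.3 rad), to the side with the three white position ticks
- selector (a joint): angle of the switch handle: a black bar 44 x 13 mm, its sides 64 to 96 mm above the bench, on a vertical axis through the box's middle; a white line marks the pointer end. -0.785 (stop) = release, left tick; 0 = off, middle tick (box's own +x); +0.785 (stop) = hold, right tick; grows clockwise from above. Friction (0.07 N m) keeps it where left; no detents
- selector_grip (a point): place to grip the switch handle: on the bar 9 mm below its top, 2 mm from the turning axis; own x along the bar towards the pointer end, z up
- whetstone: whetstone on a wooden base, 200 x 75 x 46 mm, loose: not to be disturbed. Origin: centre of the underside
- oil: amber oil bottle, 44 mm across, 120 mm high, loose: not to be disturbed. Origin: centre of the underside
- file: flat file with a wooden handle, 250 mm long, loose: not to be disturbed. Origin: under the middle of its length
There are look-alikes about, which are no part of the job. What is shaped like the control_box but blue is not meant. What is shaped like the finished2 but green is not meant.

How it is judged:
On the way, in this order (a step that is already met when the one before it is completed fails the run):
1. the finished pommels lie in the tray and every blank lies flat side down on the chuck, with the switch still at release (x of finished1 in the frame of tray_floor between -0.06 and 0.06 m and y of finished1 in the frame of tray_floor between -0.08 and 0.08 m and z of finished1 in the frame of tray_floor between -0.004 and 0.005 m and angle between each of finished1, finished2's own z axis and vertical below 0.1 rad and linear speed of each of finished1, finished2, blank1, blank2, blank3 below 0.03 m/s and x of finished2 in the frame of tray_floor between -0.06 and 0.06 m and y of finished2 in the frame of tray_floor between -0.08 and 0.08 m and z of finished2 in the frame of tray_floor between -0.004 and 0.005 m and x of blank1 in the frame of plate between -0.045 and 0.045 m and y of blank1 in the frame of plate between -0.107 and 0.107 m and z of blank1 in the frame of plate between -0.004 and 0.004 m and angle between each of blank1, blank2, blank3's own z axis and vertical below 0.08 rad and x of blank2 in the frame of plate between -0.045 and 0.045 m and y of blank2 in the frame of plate between -0.107 and 0.107 m and z of blank2 in the frame of plate between -0.004 and 0.004 m and x of blank3 in the frame of plate between -0.045 and 0.045 m and y of blank3 in the frame of plate between -0.107 and 0.107 m and z of blank3 in the frame of plate between -0.004 and 0.004 m and value of joint selector below -0.6 rad), for 0.3 s.
2. the switch rests at off in the middle for a good second (value of joint selector between -0.15 and 0.15 rad), for 0.9 s.
3. the switch is turned fully on to hold (value of joint selector above 0.68 rad), for 0.2 s.
At the end, for the whole second after the job is handed in: every blank at rest, flat side down (tilt under 0.08 rad) on the chuck plate, centre within 45 mm across and 107 mm along of its middle; the finished pommels at rest flat side down on the tray's floor (tilt under 0.1 rad); the switch at hold (over 0.68 rad) (x of finished1 in the frame of tray_floor between -0.06 and 0.06 m and y of finished1 in the frame of tray_floor between -0.08 and 0.08 m and z of finished1 in the frame of tray_floor between -0.004 and 0.005 m and angle between each of finished1, finished2's own z axis and vertical below 0.1 rad and linear speed of each of finished1, finished2, blank1, blank2, blank3 below 0.03 m/s and x of finished2 in the frame of tray_floor between -0.06 and 0.06 m and y of finished2 in the frame of tray_floor between -0.08 and 0.08 m and z of finished2 in the frame of tray_floor between -0.004 and 0.005 m and x of blank1 in the frame of plate between -0.045 and 0.045 m and y of blank1 in the frame of plate between -0.107 and 0.107 m and z of blank1 in the frame of plate between -0.004 and 0.004 m and angle between each of blank1, blank2, blank3's own z axis and vertical below 0.08 rad and x of blank2 in the frame of plate between -0.045 and 0.045 m and y of blank2 in the frame of plate between -0.107 and 0.107 m and z of blank2 in the frame of plate between -0.004 and 0.004 m and x of blank3 in the frame of plate between -0.045 and 0.045 m and y of blank3 in the frame of plate between -0.107 and 0.107 m and z of blank3 in the frame of plate between -0.004 and 0.004 m and value of joint selector above 0.68 rad); the robot touches nothing.
It fails at once if the whetstone is disturbed (moved more than 25 mm) (distance of whetstone from where it was at the start of the episode above 0.025 m).
It fails at once if the oil bottle is disturbed (moved more than 25 mm) (distance of oil from where it was at the start of the episode above 0.025 m).
It fails at once if the file is disturbed (moved more than 25 mm) (distance of file from where it was at the start of the episode above 0.025 m).
Of blank1, blank2, blank3 only 2 to 3 are there at a start; the rules pass over those that are not, and their reading is None.
Of finished1, finished2 only 1 to 2 are there at a start; the rules pass over those that are not, and their reading is None.
At some moment in a run one of blank1, blank2, blank3 may be knocked a few centimetres aside while the robot is not near it.
Once in a run the grip may slacken for a moment while it holds something.
It also fails if it takes over 210 s, if anything falls off the work surface, if the arm or the gripper's body presses on something with over 40 N, if the wrist force passes 120 N, or if a joint passes its speed limit or range.

## Working session

There is one attempt and no reset: what is moved stays moved. The work goes in short steps, Python scripts to look and compute and a tool call to move; the robot and the scene stay as the last step left them, time stands still between calls to the robot, and variables do not carry over. Pictures are saved under pics/ and viewed, at most 14 in all, crops included, and the job is handed in when it is done.

Besides the shell and the picture viewer there is one more tool, called as name(argument=value, ...) on one line, values as JSON. play_rows: Moves the arm, as the interface text tells. Its arguments: {"type":"object","properties":{"series":{"type":"array","items":{"type":"array","items":{"type":"number"}}}},"required":["series"]}

```bash
ls && mkdir -p pics && cat > h.py <<'E'
from station import *
import numpy as np, cv2
from scipy.spatial.transform import Rotation as Ro
def px(c,X):
    X=np.atleast_2d(X); p=X@np.array(c["R"]).T+np.array(c["t"])
    return np.c_[c["fx"]*p[:,0]/p[:,2]+c["cx"], c["fy"]*p[:,1]/p[:,2]+c["cy"]]
def ray(c,u,v,z):
    R=np.array(c["R"]);t=np.array(c["t"]);o=-R.T@t
    d=R.T@np.array([(u-c["cx"])/c["fx"],(v-c["cy"])/c["fy"],1]); return o+d*(z-o[2])/d[2]
E
python3 - <<'E'
from h import *
for n in("top","side"):
    im=snapshot(n); cv2.imwrite(f"pics/{n}0.png",im); c=get_calibration(n); print(n,c)
o=observe(); print(o)
E
```

```text
pics
top {'fx': 450.92292606196537, 'fy': 450.92292606196537, 'cx': 312.1533575914167, 'cy': 243.55064852987977, 'R': array([[-0.02419138, -0.99968747, -0.00630378],
       [-0.98146375,  0.02494859, -0.19001705],
       [ 0.19011493,  0.00159015, -0.98176055]]), 't': array([-0.01514873,  0.56152246,  1.05041131])}
side {'fx': 561.801197090923, 'fy': 561.801197090923, 'cx': 318.75874891762936, 'cy': 247.7263175270474, 'R': array([[ 0.82602948, -0.56356925, -0.00806209],
       [-0.36243359, -0.52015964, -0.77335363],
       [ 0.43164475,  0.64173487, -0.63392363]]), 't': array([-0.48287369,  0.2335124 ,  1.47164839])}
{'clock': 0.1, 'joints': array([ 1.16342492e+00,  2.59165090e-01,  2.08040592e-02,  1.33368628e+00,
       -1.97872235e-05,  1.41820645e+00]), 'qd': array([ 1.05610632e-04, -1.28711223e-03,  2.06698412e-03,  8.88700770e-05,
       -1.13996913e-04,  5.45117290e-04]), 'effort': array([ 6.52692077e-03, -5.56693947e+01,  3.45069802e+01,  1.16989025e-02,
       -7.64307060e-05, -1.17108780e-05]), 'eef_pos': array([0.13851963, 0.53200299, 0.23069753]), 'ee_rot': array([-3.99086714e-01, -3.11581099e+00,  1.89691486e-03]), 'force': array([ 0.48874154, -0.15252218,  0.46395124]), 'torque': array([0.01808897, 0.05216486, 0.07537135]), 'grasp_force': 0.0, 'opening': 0.08545667377980698}
```

View pics/top0.png

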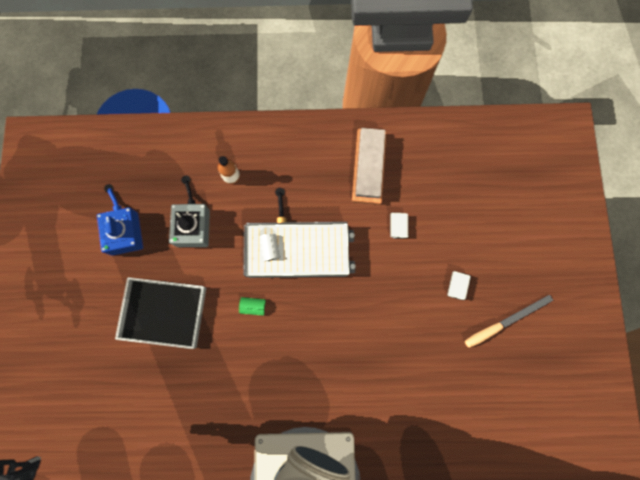

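View pics/side0.png

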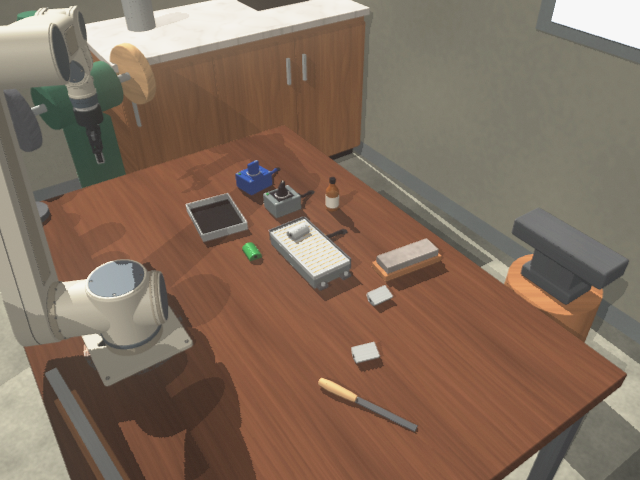

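The top view shows blanks flat side up at (399,225) and (459,285). One finished pommel is on the chuck at (268,247). The tray is at (161,313), the grey box at (189,225), the file at (508,322), and the green decoy at (252,306). The side view agrees with all of this.

```bash
python3 - <<'E'
from h import *
c=get_calibration("top"); im=cv2.imread("pics/top0.png")
hsv=cv2.cvtColor(im,cv2.COLOR_BGR2HSV)
m=((hsv[...,1]<60)&(hsv[...,2]>150)).astype(np.uint8)
for (a,b,e,f,z) in [(385,208,415,243,.023),(440,265,480,305,.023)]:
    s=np.zeros_like(m); s[b:f,a:e]=m[b:f,a:e]
    # project contour pts to plane
    p=np.argwhere(s)[:,::-1]
    w=np.array([ray(c,u,v,z)[:2] for u,v in p])
    r=cv2.minAreaRect((w*1000).astype(np.float32)); print("blank",len(p),r, w.mean(0), np.linalg.eigh(np.cov(w.T)))
# zooms
A=cv2.resize(im[205:290,225:365],None,fx=5.7,fy=5.7,interpolation=cv2.INTER_CUBIC)
cv2.imwrite("pics/zA.png",A[:600,:800])
B=cv2.resize(im[190:355,95:260],None,fx=3.6,fy=3.6,interpolation=cv2.INTER_CUBIC)
cv2.imwrite("pics/zB.png",B)
E
```

```text
blank 435 ((609.4610595703125, -249.1443328857422), (43.233619689941406, 63.46513748168945), 86.73683166503906) [ 0.60976197 -0.24935511] EighResult(eigenvalues=array([0.00016676, 0.00033525]), eigenvectors=array([[-0.04895622, -0.99880093],
       [-0.99880093,  0.04895622]]))
blank 479 ((453.18890380859375, -387.8128662109375), (45.17536544799805, 64.93760681152344), 73.43187713623047) [ 0.45298827 -0.38779341] EighResult(eigenvalues=array([0.00016792, 0.00034607]), eigenvectors=array([[-0.29484435, -0.95554529],
       [-0.95554529,  0.29484435]]))
```

View pics/zA.png

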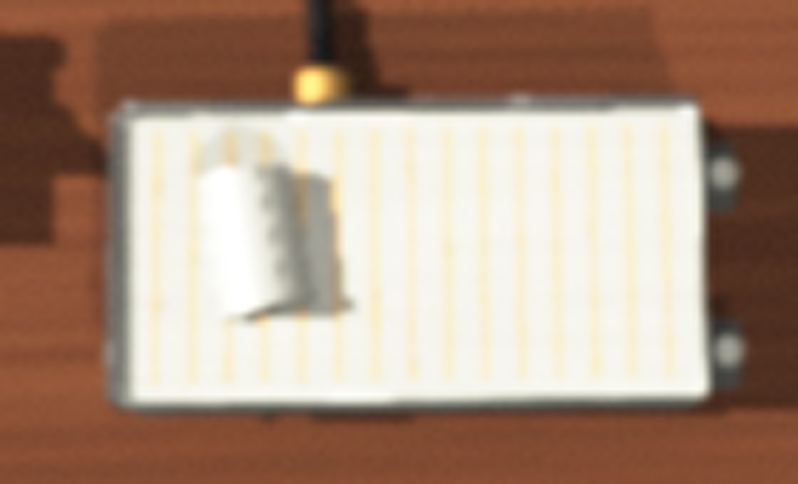

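View pics/zB.png

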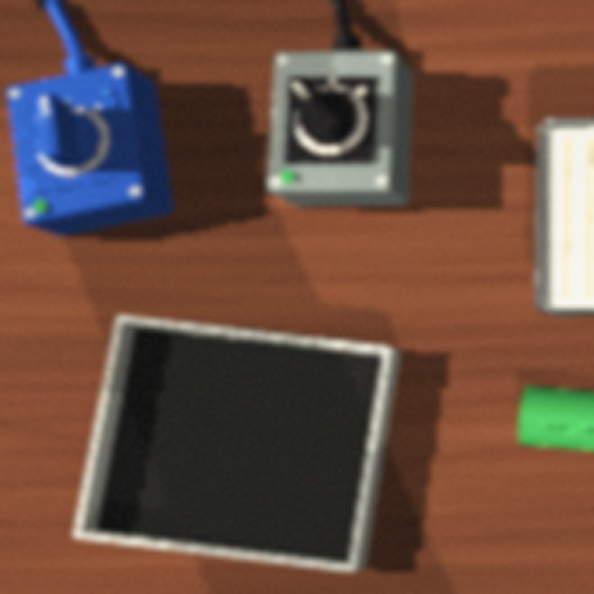

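The zooms show the chuck plate corners at zoom (133,113), (697,103), (708,398) and (125,402). The finished pommel is centred near (250,238), about 11° off the chuck's x. The tray rim corners are at zoom-B (117,318), (396,348), (355,568) and (77,537), with the grey switch axis near (330,115), pointer up-left.

```bash
cat >> h.py <<'E'
def plan(x,y,z,yaw,s=None):
    "yaw: world angle (deg) of tool y axis (mod 180). prints turn (deg) then shift in tool axes (mm) after turning"
    s=s or observe(); R=Ro.from_rotvec(s["ee_rot"]).as_matrix(); cur=np.degrees(np.arctan2(R[1,1],R[0,1]))
    t=-(yaw-cur); t=(t+90)%180-90
    R2=R@Ro.from_euler("z",t,degrees=True).as_matrix()
    d=R2.T@(np.array([x,y,z])-s["eef_pos"])*1000
    print("cur",s["eef_pos"].round(4),"yaw",round(cur,1),"turn",round(t,1),"shift",d.round(1),"j6",s["joints"][5].round(2), "open",s["opening"].round(4),"F",s["force"].round(1))
E
python3 - <<'E'
from h import *
c=get_calibration("top")
P=np.array([(133,113),(697,103),(708,398),(125,402)])/5.7+[225,205]
w=np.array([ray(c,u,v,.048) for u,v in P]); print("plate",w.round(4), w.mean(0), [np.linalg.norm(w[i]-w[(i+1)%4]).round(3) for i in range(4)])
f=ray(c,225+250/5.7,205+238/5.7,.065);print("fin",f)
a=ray(c,225+218/5.7,205+165/5.7,.071);b=ray(c,225+262/5.7,205+312/5.7,.071);print("axis",a,b)
P=np.array([(117,318),(396,348),(355,568),(77,537)])/3.6+[95,190]
w=np.array([ray(c,u,v,.028) for u,v in P]); print("tray",w.round(4), w.mean(0),[np.linalg.norm(w[i]-w[(i+1)%4]).round(3) for i in range(4)])
P=np.array([(276,55),(408,55),(383,190),(270,188)])/3.6+[95,190]
w=np.array([ray(c,u,v,.055) for u,v in P]); print("box",w.round(4), w.mean(0))
print("sel",ray(c,95+330/3.6,190+115/3.6,.08), "dec",ray(c,252,306,.01),"oil",ray(c,229,170,.06))
print("whet",ray(c,370,203,.0),ray(c,385,203,.04))
plan(f[0],f[1],.2,101)
E
```

```text
plate [[ 0.6135  0.1283  0.048 ]
 [ 0.6116 -0.1175  0.048 ]
 [ 0.4825 -0.1171  0.048 ]
 [ 0.487   0.1314  0.048 ]] [0.54865295 0.00625302 0.048     ] [np.float64(0.246), np.float64(0.129), np.float64(0.249), np.float64(0.127)]
fin [0.55356818 0.07591412 0.065     ]
axis [0.58433115 0.08872875 0.071     ] [0.5206802 0.0704621 0.071    ]
tray [[0.4899 0.4303 0.028 ]
 [0.4645 0.2377 0.028 ]
 [0.3181 0.262  0.028 ]
 [0.3429 0.4492 0.028 ]] [0.40383316 0.34478398 0.028     ] [np.float64(0.194), np.float64(0.148), np.float64(0.189), np.float64(0.148)]
box [[0.6668 0.3186 0.055 ]
 [0.6644 0.2271 0.055 ]
 [0.5696 0.2423 0.055 ]
 [0.5729 0.3194 0.055 ]] [0.618403   0.27681428 0.055     ]
sel [0.61676452 0.27272398 0.08      ] dec [0.41534139 0.12415509 0.01      ] oil [0.75361264 0.17560966 0.06      ]
whet [ 0.67546775 -0.18273497  0.        ] [ 0.66308034 -0.21516883  0.04      ]Traceback (most recent call last):
  File "<stdin>", line 13, in <module>
  File "h.py", line 16, in plan
    print("cur",s["eef_pos"].round(4),"yaw",round(cur,1),"turn",round(t,1),"shift",d.round(1),"j6",s["joints"][5].round(2), "open",s["opening"].round(4),"F",s["force"].round(1))
                                                                                                                                   ^^^^^^^^^^^^^^^^^^
AttributeError: 'float' object has no attribute 'round'
```

```bash
sed -i 's/s\["opening"\].round(4)/round(s["opening"],4)/' h.py && python3 -c "
from h import *
plan(.5525,.0775,.2,104)"
```

```text
cur [0.1385 0.532  0.2307] yaw 75.4 turn -28.6 shift [-291.8 -541.1   31. ] j6 1.42 open 0.0855 F [ 0.5 -0.2  0.5]
```

play_rows(series=[[0,0,0,-9.5,1],[0,0,0,-9.5,1],[0,0,0,-9.6,1],[-0.0292,-0.0541,0,0,1],[-0.0292,-0.0541,0,0,1],[-0.0292,-0.0541,0,0,1],[-0.0292,-0.0541,0,0,1],[-0.0292,-0.0541,0,0,1],[-0.0292,-0.0541,0,0,1],[-0.0292,-0.0541,0,0,1],[-0.0292,-0.0541,0,0,1],[-0.0292,-0.0541,0.01,0,1],[-0.0292,-0.0541,0.021,0,1],[0,0,0,0,1]])

```text
clock: 1.85
eef_pos: [0.5526, 0.0765, 0.1984]
ee_rot: [0.375, -3.115, -0.0]
force: [-0.1, -0.3, 0.2]
opening: 0.0853
grasp_force: 0.0
```

play_rows(series=[[0,0,0.05,0,1],[0,0,0.05,0,1],[0,0,0.025,0,1],[0,0,0.015,0,1],[0,0,0.006,0,1],[0,0,0,0,1]])

```text
clock: 2.6
eef_pos: [0.5515, 0.0799, 0.0556]
ee_rot: [-0.383, 3.117, -0.0]
force: [0.3, -0.2, 0.1]
opening: 0.0855
grasp_force: 0.0
```

```bash
python3 - <<'E'
from h import *
im=snapshot("top"); s=snapshot("side")
A=cv2.resize(im[200:300,215:370],None,fx=3.8,fy=3.8,interpolation=cv2.INTER_CUBIC)
B=cv2.resize(s[200:300,230:385],None,fx=3.8,fy=3.8,interpolation=cv2.INTER_CUBIC)
cv2.imwrite("pics/g1.png",np.vstack([A,B])[:,:][:, :][:760])
cv2.imwrite("pics/g1.png",cv2.resize(np.vstack([A,B]),None,fx=.78,fy=.78)); plan(.5525,.0775,.052,104)
E
```

```text
cur [0.5518 0.0798 0.0561] yaw 104.0 turn 0.0 shift [-0.1 -2.4  4.1] j6 -0.25 open 0.0852 F [-0.3 -0.1  0.4]
```

View pics/g1.png

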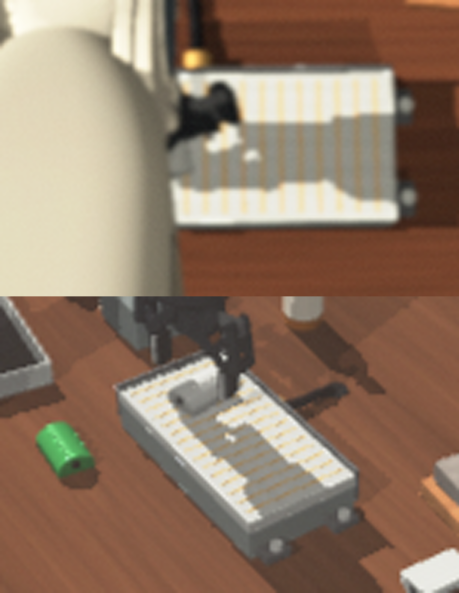

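The fingers straddle the finished pommel (side view, about (205,395)). I'll close on it.

play_rows(series=[[0,0,0.005,0,1],[0,0,0,0,1],[0,0,0,0,0],[0,0,0,0,0],[0,0,0,0,0],[0,0,0,0,0],[0,0,0,0,0],[0,0,0,0,0]])

```text
clock: 3.7
eef_pos: [0.5518, 0.0792, 0.0509]
ee_rot: [-0.382, 3.117, -0.002]
force: [-0.3, -2.2, 6.9]
opening: 0.0377
grasp_force: 60.3
```

play_rows(series=[[0,0,-0.01,0,0],[0,0,-0.03,0,0],[0,0,-0.04,0,0],[0,0,0,0,0]])

```text
clock: 4.2
eef_pos: [0.5526, 0.0799, 0.1328]
ee_rot: [-0.383, 3.114, -0.0]
force: [-1.2, -1.0, -4.7]
opening: 0.0378
grasp_force: 61.5
```

```bash
python3 - <<'E'
from h import *
plan(.404,.345,.13,82.5)
E
```

```text
cur [0.5526 0.0799 0.1328] yaw 104.0 turn 21.5 shift [181.9 243.4   2.2] j6 -0.25 open 0.0378 F [-1.2 -1.  -4.7]
```

play_rows(series=[[0,0,0,10,0],[0,0,0,10,0],[0,0,0,1.5,0],[0.026,0.035,0,0,0],[0.026,0.035,0,0,0],[0.026,0.035,0,0,0],[0.026,0.035,0,0,0],[0.026,0.035,0,0,0],[0.026,0.034,0,0,0],[0.026,0.034,0,0,0],[0,0,0,0,0],[0,0,0.04,0,0],[0,0,0.04,0,0],[0,0,0.025,0,0],[0,0,0.01,0,0],[0,0,0,0,0]])

```text
clock: 6.2
eef_pos: [0.4026, 0.344, 0.0148]
ee_rot: [-0.204, -3.134, 0.001]
force: [-0.4, -0.3, -4.0]
opening: 0.0378
grasp_force: 61.7
```

play_rows(series=[[0,0,0.003,0,0],[0,0,0.002,0,0],[0,0,0,0,0],[0,0,0,0,0.6],[0,0,0,0,0.75],[0,0,0,0,0.75],[0,0,-0.02,0,0.75],[0,0,-0.06,0,0.75],[0,0,-0.06,0,0.75],[0,0,0,0,1]])

```text
clock: 7.45
eef_pos: [0.4045, 0.3456, 0.1549]
ee_rot: [0.205, 3.128, 0.008]
force: [0.2, 0.1, -1.5]
opening: 0.0801
grasp_force: 0.0
```

```bash
python3 - <<'E'
from h import *
# blank1: grip near (-x) end: centre offset -16mm along axis
c=np.array([.6098,-.2494]); u=np.array([.9988,-.049])
g=c-.016*u; print(g); plan(g[0],g[1],.15,90-2.8)
E
```

```text
[ 0.5938192 -0.248616 ]
cur [0.4045 0.3456 0.1549] yaw 82.5 turn -4.7 shift [-218.1 -584.3    3.6] j6 0.68 open 0.0801 F [ 0.2  0.1 -1.5]
```

play_rows(series=[[0,0,0,-4.7,1],[-0.0218,-0.0584,0,0,1],[-0.0218,-0.0584,0,0,1],[-0.0218,-0.0584,0,0,1],[-0.0218,-0.0584,0,0,1],[-0.0218,-0.0584,0,0,1],[-0.0218,-0.0584,0,0,1],[-0.0218,-0.0584,0,0,1],[-0.0218,-0.0584,0,0,1],[-0.0218,-0.0584,0,0,1],[-0.0218,-0.0584,0,0,1],[0,0,0,0,1],[0,0,0,0,1]])

```text
clock: 9.07
eef_pos: [0.5912, -0.2494, 0.149]
ee_rot: [-0.078, -3.139, -0.002]
force: [0.1, -0.2, -0.2]
opening: 0.0854
grasp_force: 0.0
```

```bash
python3 - <<'E'
from h import *
im=snapshot("top"); s=snapshot("side")
def z(i,a,b,w,h): return cv2.resize(i[b:b+h,a:a+w],(400,int(400*h/w)),interpolation=cv2.INTER_CUBIC)
A=np.hstack([z(im,100,265,130,95),z(im,330,170,160,117)])
B=np.hstack([z(s,170,180,110,80),z(s,320,230,110,80)])
cv2.imwrite("pics/g2.png",np.vstack([A,B])); plan(.5938,-.2486,.01,87.2)
E
```

```text
cur [ 0.5914 -0.2483  0.1499] yaw 87.3 turn 0.1 shift [ -2.5  -0.2 139.9] j6 -0.48 open 0.0853 F [-0.   0.2 -0.3]
```

View pics/g2.png

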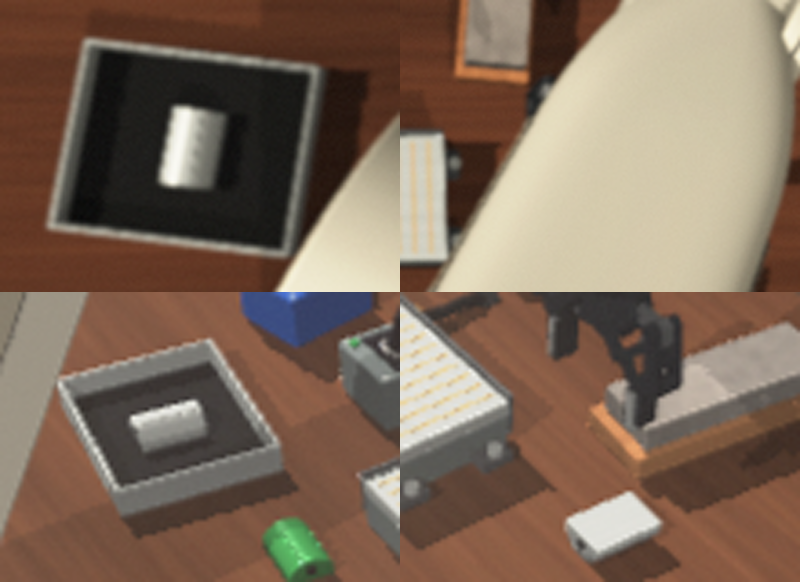

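The finished pommel lies flat in the tray centre. Blank1 is in place below the open gripper.

play_rows(series=[[-0.002,0,0.05,0,1],[0,0,0.05,0,1],[0,0,0.025,0,1],[0,0,0.012,0,1],[0,0,0.005,0,1],[0,0,0,0,0.7],[0,0,0,0,0.6],[0,0,0,0,0],[0,0,0,0,0],[0,0,0,0,0],[0,0,0,0,0]])

```text
clock: 10.55
eef_pos: [0.5942, -0.25, 0.0094]
ee_rot: [0.077, 3.139, -0.001]
force: [-1.3, 0.6, 6.5]
opening: 0.0386
grasp_force: 60.0
```

Lift and see whether it sags.

play_rows(series=[[0,0,-0.005,0,0],[0,0,-0.015,0,0],[0,0,-0.04,0,0],[0,0,-0.05,0,0],[0,0,-0.04,0,0],[0,0,0,0,0]])

```text
clock: 11.3
eef_pos: [0.595, -0.2504, 0.1625]
ee_rot: [0.077, 3.135, -0.005]
force: [-0.0, -0.0, -3.3]
opening: 0.0382
grasp_force: 61.3
```

```bash
python3 - <<'E'
from h import *
s=snapshot("side")
def z(i,a,b,w,h): return cv2.resize(i[b:b+h,a:a+w],(600,int(600*h/w)),interpolation=cv2.INTER_CUBIC)
cv2.imwrite("pics/g3.png",z(s,310,190,140,110)); plan(.45,-.02,.16,90)
E
```

```text
cur [ 0.5942 -0.2499  0.1599] yaw 87.2 turn -2.8 shift [144.2 229.9  -0.8] j6 -0.48 open 0.0388 F [ 0.7  0.  -3.8]
```

View pics/g3.png

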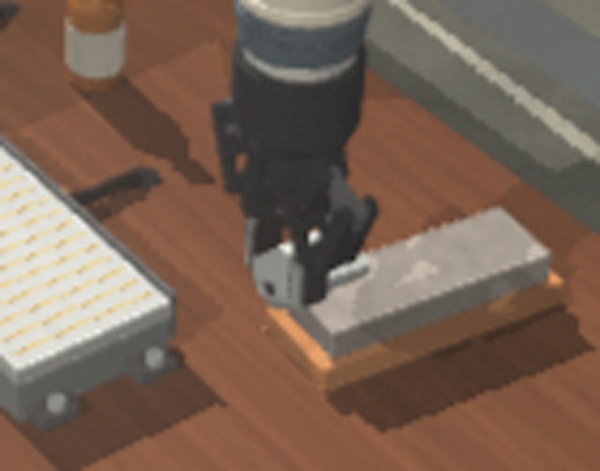

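The blank is held firmly and horizontally near its near end (the end face at (265,280)), so it doesn't sag. I'll rotate it by pressing its free end down on the chuck's rail-free near edge.

play_rows(series=[[0,0,0,-2.5,0],[0.0145,0.023,0,0,0],[0.029,0.046,0,0,0],[0.029,0.046,0,0,0],[0.029,0.046,0,0,0],[0.029,0.046,0,0,0],[0.0145,0.023,0,0,0],[0,0,0.03,0,0],[0,0,0.04,0,0],[0,0,0.02,0,0],[0,0,0,0,0]])

```text
clock: 12.72
eef_pos: [0.448, -0.0185, 0.0661]
ee_rot: [-0.008, -3.137, -0.002]
force: [0.0, 0.5, -2.5]
opening: 0.0386
grasp_force: 61.2
```

```bash
python3 - <<'E'
from h import *
for i in range(4): s=snapshot("side"); plan(.45,-.02,.0565,89.5)
E
```

```text
cur [ 0.449  -0.0187  0.0673] yaw 89.7 turn 0.2 shift [-1.  -1.3 10.8] j6 -0.22 open 0.0385 F [ 0.7  0.4 -3.3]
cur [ 0.4498 -0.0189  0.0681] yaw 89.7 turn 0.2 shift [-0.3 -1.1 11.6] j6 -0.22 open 0.0387 F [-0.3  0.1 -3. ]
cur [ 0.4502 -0.019   0.0685] yaw 89.7 turn 0.2 shift [ 0.2 -1.  12. ] j6 -0.22 open 0.0384 F [ 0.1 -0.4 -2.7]
cur [ 0.4504 -0.0191  0.0688] yaw 89.7 turn 0.2 shift [ 0.4 -0.9 12.3] j6 -0.22 open 0.0383 F [-0.2  0.3 -2.5]
```

play_rows(series=[[0,0,0.006,0,0],[0,0,0.006,0,0],[0,0,0.004,0,0],[0,0,0.004,0,0],[0,0,0.004,0,0],[0,0,0,0,0]])

```text
clock: 13.68
eef_pos: [0.4476, -0.0192, 0.0441]
ee_rot: [-0.009, -3.138, 0.002]
force: [-13.0, -3.0, 14.0]
opening: 0.0381
grasp_force: 66.8
```

```bash
python3 - <<'E'
from h import *
s=snapshot("side"); plan(.45,-.02,.0565,89.5)
def z(i,a,b,w,h): return cv2.resize(i[b:b+h,a:a+w],(500,int(500*h/w)),interpolation=cv2.INTER_CUBIC)
cv2.imwrite("pics/g4.png",z(s,230,190,130,110))
E
```

```text
cur [ 0.4476 -0.0192  0.0442] yaw 89.7 turn 0.2 shift [ -2.3  -0.8 -12.3] j6 -0.22 open 0.038 F [-13.3  -2.9  13.8]
```

View pics/g4.png

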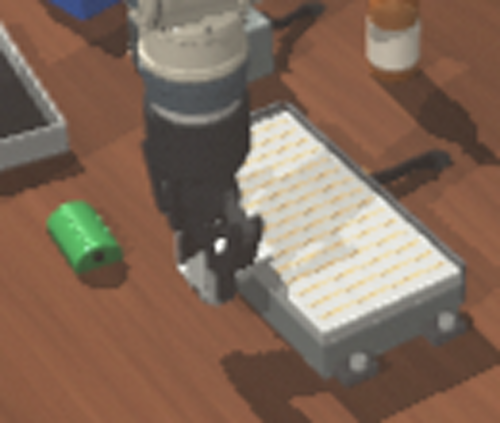

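It is turning as intended: the held end is tilted down and the forces are moderate. I'll continue.

play_rows(series=[[-0.0005,0,0.004,0,0],[-0.0005,0,0.004,0,0],[-0.001,0,0.004,0,0],[-0.001,0,0.003,0,0],[-0.002,0,0.003,0,0],[-0.002,0,0.003,0,0],[0,0,0,0,0]])

```text
clock: 14.6
eef_pos: [0.4514, -0.0189, 0.0219]
ee_rot: [-0.01, -3.131, 0.001]
force: [-22.6, -4.5, 9.5]
opening: 0.0382
grasp_force: 83.2
```

play_rows(series=[[-0.002,0,0.003,0,0],[-0.002,0,0.003,0,0],[-0.002,0,0.002,0,0],[-0.002,0,0.002,0,0],[-0.002,0,0.001,0,0],[-0.002,0,0.001,0,0],[0,0,0,0,0]])

```text
clock: 15.48
eef_pos: [0.4588, -0.0186, 0.0092]
ee_rot: [-0.01, -3.123, 0.001]
force: [-39.9, -5.9, 19.1]
opening: 0.0384
grasp_force: 111.3
```

```bash
python3 - <<'E'
from h import *
s=snapshot("side"); plan(.4655,-.02,.01,89.5)
def z(i,a,b,w,h): return cv2.resize(i[b:b+h,a:a+w],(500,int(500*h/w)),interpolation=cv2.INTER_CUBIC)
cv2.imwrite("pics/g5.png",z(s,240,210,100,85))
E
```

```text
cur [ 0.4588 -0.0186  0.0092] yaw 89.6 turn 0.1 shift [-6.7 -1.3 -0.9] j6 -0.21 open 0.0383 F [-39.5  -6.9  19.7]
```

View pics/g5.png

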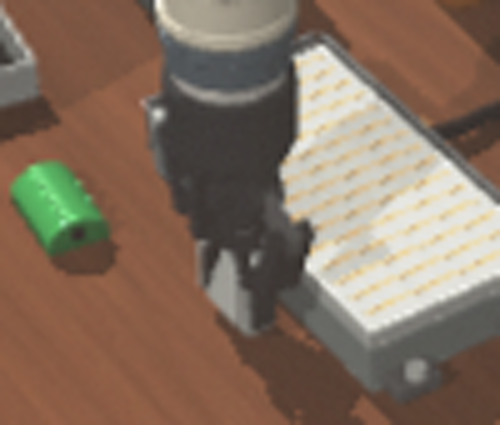

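play_rows(series=[[0.004,0,-0.001,0,0],[0.008,0,-0.003,0,0],[0.006,0,-0.015,0,0],[0,0,-0.03,0,0],[0,0,-0.04,0,0],[0,0,0,0,0],[0,0,0,0,0]])

```text
clock: 16.4
eef_pos: [0.4509, -0.0189, 0.1002]
ee_rot: [0.008, 3.141, -0.0]
force: [-0.7, -0.6, -3.8]
opening: 0.0384
grasp_force: 108.6
```

```bash
python3 - <<'E'
from h import *
s=snapshot("side"); plan(.57,-.05,.098,89.5)
def z(i,a,b,w,h): return cv2.resize(i[b:b+h,a:a+w],(500,int(500*h/w)),interpolation=cv2.INTER_CUBIC)
cv2.imwrite("pics/g6.png",z(s,230,180,100,85))
E
```

```text
cur [ 0.4505 -0.0188  0.0996] yaw 89.7 turn 0.2 shift [-119.7  -30.1    1.5] j6 -0.22 open 0.0389 F [-0.2  0.2 -3.2]
```

View pics/g6.png

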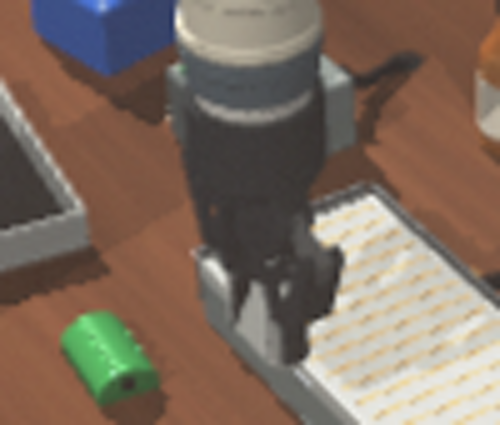

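The blank is now steep, about 75°, with its flat toward the robot and its free end up between the fingers. I'll move it over the plate and press its end down.

play_rows(series=[[-0.02,-0.005,0,0,0],[-0.02,-0.005,0,0,0],[-0.02,-0.005,0,0,0],[-0.02,-0.005,0,0,0],[-0.02,-0.005,0,0,0],[-0.02,-0.005,0,0,0],[0,0,0,0,0],[0,0,0.02,0,0],[0,0,0.01,0,0],[0,0,0.005,0,0],[0,0,0,0,0],[0,0,0,0,0]])

```text
clock: 17.95
eef_pos: [0.571, -0.0496, 0.0656]
ee_rot: [0.008, 3.141, -0.0]
force: [0.5, 0.1, -3.3]
opening: 0.0384
grasp_force: 108.6
```

play_rows(series=[[0,0,0.003,0,0],[0,0,0.003,0,0],[0,0,0.002,0,0],[0,0,0,0,0]])

```text
clock: 18.45
eef_pos: [0.5707, -0.0496, 0.0568]
ee_rot: [-0.008, -3.141, -0.0]
force: [-0.1, 0.9, -3.1]
opening: 0.0386
grasp_force: 108.6
```

play_rows(series=[[0,0,0.003,0,0],[0,0,0.002,0,0],[0,0,0,0,0]])

```text
clock: 18.82
eef_pos: [0.5711, -0.0496, 0.0531]
ee_rot: [0.008, 3.14, -0.001]
force: [-3.1, 0.1, 7.8]
opening: 0.0387
grasp_force: 110.1
```

play_rows(series=[[0,0,0.002,0,0],[0,0,0.002,0,0],[0,0,0,0,0]])

```text
clock: 19.2
eef_pos: [0.5713, -0.0497, 0.0525]
ee_rot: [0.008, 3.137, -0.002]
force: [-15.0, 3.1, 40.3]
opening: 0.0385
grasp_force: 113.8
```

play_rows(series=[[0,0,-0.003,0,0],[0,0,0,0,0],[0,0,0,0,0.5],[0,0,0,0,0.55],[0,0,0,0,0.6],[0,0,0,0,0.65],[0,0,0,0,0.65],[0,0,0,0,0.65]])

```text
clock: 20.2
eef_pos: [0.5708, -0.0496, 0.051]
ee_rot: [-0.008, -3.141, 0.0]
force: [-0.3, 0.3, 0.2]
opening: 0.0555
grasp_force: 0.0
```

```bash
python3 - <<'E'
from h import *
s=snapshot("side"); t=snapshot("top");plan(.57,-.05,.098,89.5)
def z(i,a,b,w,h): return cv2.resize(i[b:b+h,a:a+w],(500,int(500*h/w)),interpolation=cv2.INTER_CUBIC)
cv2.imwrite("pics/g7.png",z(s,270,190,100,100))
E
```

```text
cur [ 0.5708 -0.0496  0.0511] yaw 89.7 turn 0.2 shift [  0.8  -0.4 -46.9] j6 -0.23 open 0.0555 F [-0.3 -0.7  0. ]
```

View pics/g7.png

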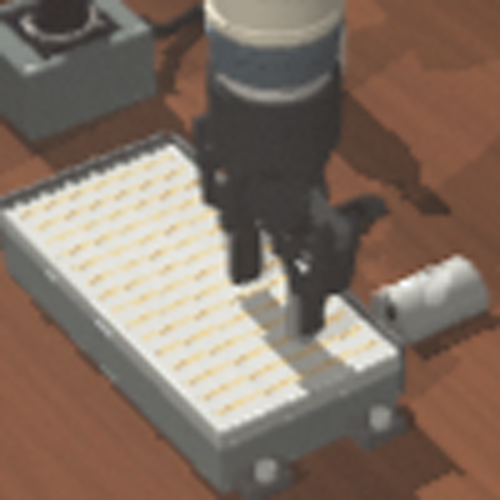

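Released, the blank toppled toward its crown and rolled off the far side. It now lies crown up on the bench near side-px (356,250). That is the orientation we want, so I'll retreat and locate it.

play_rows(series=[[0,0,-0.05,0,0.7],[0,0,-0.06,0,1],[0,0,-0.03,0,1],[0.03,0.06,0,0,1],[0.03,0.06,0,0,1],[0.03,0.06,0,0,1],[0.03,0.06,0,0,1],[0,0.06,0,0,1],[0,0,0,0,1]])

```text
clock: 21.42
eef_pos: [0.4596, 0.2381, 0.1911]
ee_rot: [-0.0, 3.141, 0.001]
force: [-1.4, 0.3, -0.3]
opening: 0.0853
grasp_force: 0.0
```

```bash
python3 - <<'E'
from h import *
s=snapshot("side"); t=snapshot("top"); c=get_calibration("side")
print(ray(c,356,250,.015)); plan(.57,-.05,.098,89.5)
def z(i,a,b,w,h): return cv2.resize(i[b:b+h,a:a+w],(400,int(400*h/w)),interpolation=cv2.INTER_CUBIC)
cv2.imwrite("pics/t8.png",t);cv2.imwrite("pics/s8.png",s)
cv2.imwrite("pics/g8.png",np.hstack([z(s,310,210,110,150),z(t,300,120,110,150)]))
E
```

```text
[ 0.68080439 -0.06110118  0.015     ]
cur [0.4602 0.235  0.1909] yaw 89.8 turn 0.3 shift [-112.3 -284.    93. ] j6 0.31 open 0.0854 F [ 0.1  0.1 -0.6]
```

View pics/g8.png

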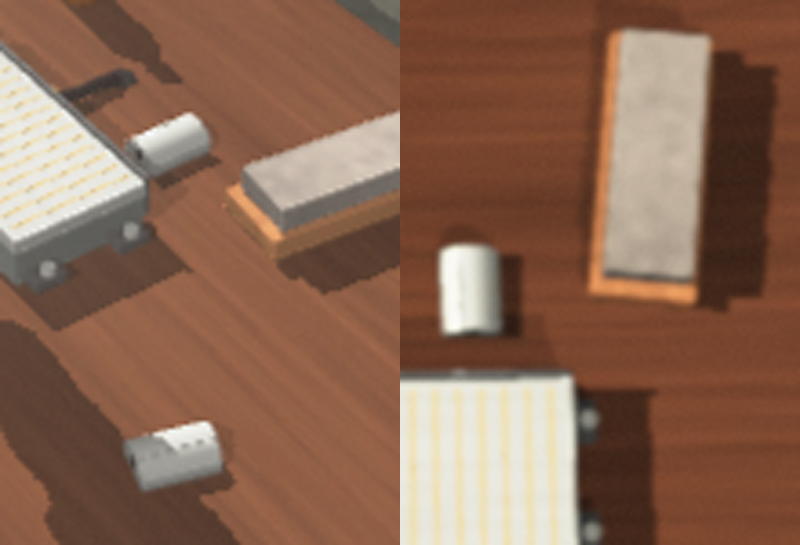

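The left panel is the side view. The fallen blank lies crown up at side-px (350,249), and the other blank has been knocked to about (358,335) and also looks rounded on top. The right panel shows the fallen blank at top-px (319,199), clear of the whetstone. I'll measure both in the top image.

```bash
python3 - <<'E'
from h import *
c=get_calibration("top"); t=cv2.imread("pics/t8.png"); hsv=cv2.cvtColor(t,cv2.COLOR_BGR2HSV)
m=((hsv[...,1]<70)&(hsv[...,2]>90)).astype(np.uint8)
def meas(a,b,e,f,z):
    s=np.zeros_like(m); s[b:f,a:e]=m[b:f,a:e]
    n,l,st,_=cv2.connectedComponentsWithStats(s); k=1+np.argmax(st[1:,4]); p=np.argwhere(l==k)[:,::-1]
    w=np.array([ray(c,u,v,z)[:2] for u,v in p]); r=cv2.minAreaRect((w*1000).astype(np.float32))
    V=np.linalg.eigh(np.cov(w.T))[1][:,1]
    print(st[k],r,w.mean(0).round(4),"long axis deg",np.degrees(np.arctan2(V[1],V[0])).round(1)); return st[k]
meas(304,182,334,216,.018)
k=meas(400,240,500,310,.018)
g=cv2.cvtColor(t,cv2.COLOR_BGR2GRAY)
a,b,w,h=k[:4]; print(g[b:b+h:3,a-2:a+w+2])
a,b,w,h=304,182,30,34; print(g[b+4:b+h:6,a:a+w])
g0=cv2.cvtColor(cv2.imread("pics/top0.png"),cv2.COLOR_BGR2GRAY); print(g0[272:300:5,444:476])
E
```

```text
[311 187  17  26 396] ((683.3086547851562, -49.443199157714844), (41.2193603515625, 66.92626953125), 88.64161682128906) [ 0.6836 -0.0485] long axis deg -179.6
[423 263  21  28 434] ((477.9837341308594, -326.8224182128906), (43.65623474121094, 64.87687683105469), 73.21880340576172) [ 0.478  -0.3274] long axis deg 167.3
[[ 77  78  79  74  69  76 104 138 156 161 157 151 133 115  98  85  78  70
   70  73  79  83  81  82  81]
 [ 85  88  82  76  82 127 195 233 241 244 246 246 244 240 236 233 223 204
  185 160 128  96  74  66  70]
 [ 86  84  78  78 112 179 228 239 243 246 246 245 241 237 234 230 220 197
  171 162 149 127  97  62  45]
 [ 81  77  73  93 159 216 236 243 245 247 246 243 239 236 232 224 203 182
  171 157 136 110  72  49  46]
 [ 77  73  85 137 204 236 242 245 247 247 244 241 238 233 227 213 192 174
  160 141 115  80  51  41  43]
 [ 69  73 114 185 232 241 243 244 242 238 234 230 224 204 180 159 146 142
  139 125  95  62  45  44  46]
 [ 69  87 128 156 148 126 118 119 121 123 128 133 134 134 132 131 136 137
  127 102  67  43  39  40  43]
 [ 53  62  78  89  99 104 112 116 123 127 131
[... 995 characters left out ...]
7  96  99  98  99  97  98  98  97]
 [ 86  81  77  76  75  80 100 163 222 240 243 243 243 243 244 243 243 243
  243 243 242 243 244 243 240 208 127  62  49  51  56  61]
 [ 73  76  71  71  74 107 172 229 242 244 244 243 243 244 244 243 243 244
  243 243 243 244 244 239 208 129  61  46  50  49  49  51]
 [ 74  73  72  77 109 176 230 242 244 244 243 243 244 244 244 244 244 244
  244 244 244 243 236 197 120  61  47  47  50  50  50  62]
 [ 93  89  93 126 189 232 242 242 243 243 244 244 244 244 244 244 244 243
  244 244 243 235 195 115  59  49  53  51  51  54  67  84]
 [ 92  93  93  93  99 106 119 134 148 152 158 169 189 216 234 239 241 244
  244 242 232 177 100  54  47  50  49  49  54  67  81  88]]
```

Both blanks now show crown shading (a brightness gradient; blank2 was uniform at the start), so both lie flat side down. Blank1 is at (0.683, −0.049) along x, and blank2 at (0.478, −0.327) at 167°. I'll pick up blank1.

play_rows(series=[[-0.038,-0.047,0,0,1],[-0.038,-0.047,0,0,1],[-0.038,-0.047,0,0,1],[-0.037,-0.047,0,0,1],[-0.037,-0.047,0,0,1],[-0.036,-0.0485,0,0,1],[0,0,0,0,1],[0,0,0.06,0,1],[0,0,0.06,0,1],[0,0,0.04,0,1],[0,0,0.02,0,1],[0,0,0,0,1],[0,0,0,0,1]])

```text
clock: 23.15
eef_pos: [0.6833, -0.0507, 0.0124]
ee_rot: [0.009, 3.14, -0.001]
force: [0.6, 0.2, 0.3]
opening: 0.0851
grasp_force: 0.0
```

play_rows(series=[[0,0.002,0.005,0,1],[0,0,0.003,0,0.8],[0,0,0,0,0],[0,0,0,0,0],[0,0,0,0,0],[0,0,0,0,0],[0,0,0,0,0],[0,0,-0.01,0,0],[0,0,-0.03,0,0],[0,0,-0.06,0,0],[0,0,0,0,0],[0,0,0,0,0]])

```text
clock: 24.65
eef_pos: [0.6826, -0.0479, 0.1027]
ee_rot: [-0.008, -3.141, -0.0]
force: [0.2, -1.0, -4.4]
opening: 0.0374
grasp_force: 61.2
```

play_rows(series=[[0.023,0,0,0,0],[0.023,0,0,0,0],[0.023,0,0,0,0],[0.023,0,0,0,0],[0.023,0,0,0,0],[0.022,0,0,0,0],[0,0,0,0,0],[0,0,0.03,0,0],[0,0,0.013,0,0],[0,0,0,0,0],[0,0,0,0,0]])

```text
clock: 26.02
eef_pos: [0.5466, -0.0474, 0.0605]
ee_rot: [0.008, 3.141, -0.0]
force: [-0.1, 0.9, -3.8]
opening: 0.038
grasp_force: 61.2
```

play_rows(series=[[0,0,0.004,0,0],[0,0,0.003,0,0],[0,0,0.002,0,0],[0,0,0,0,0]])

```text
clock: 26.52
eef_pos: [0.546, -0.0473, 0.0517]
ee_rot: [0.008, 3.141, -0.0]
force: [-1.9, 1.1, 3.7]
opening: 0.038
grasp_force: 62.0
```

play_rows(series=[[0,0,0,0,0.6],[0,0,0,0,0.75],[0,0,0,0,0.75],[0,0,0,0,0.75],[0,0,-0.03,0,0.8],[0,0,-0.06,0,1],[0,0,0,6.5,1],[0,0,0,6,1],[0,0,0,0,1]])

```text
clock: 27.65
eef_pos: [0.546, -0.0473, 0.1411]
ee_rot: [0.349, 3.122, -0.0]
force: [-0.1, -0.5, -0.3]
opening: 0.0856
grasp_force: 0.0
```

```bash
python3 - <<'E'
from h import *
t=snapshot("top"); cv2.imwrite("pics/t9.png",t); plan(.478,-.327,.01,77.3)
c=get_calibration("top"); hsv=cv2.cvtColor(t,cv2.COLOR_BGR2HSV)
m=((hsv[...,1]<70)&(hsv[...,2]>90)).astype(np.uint8)
s=np.zeros_like(m); s[245:310,405:490]=m[245:310,405:490]
n,l,st,_=cv2.connectedComponentsWithStats(s); k=1+np.argmax(st[1:,4]); p=np.argwhere(l==k)[:,::-1]
w=np.array([ray(c,u,v,.015)[:2] for u,v in p]); print(st[k],w.mean(0),cv2.minAreaRect((w*1000).astype(np.float32)))
E
```

```text
cur [ 0.5459 -0.0473  0.141 ] yaw 77.3 turn 0.0 shift [   4.8 -287.8  131. ] j6 -0.02 open 0.0853 F [ 0.4  0.2 -0.2]
[422 264  22  27 445] [ 0.4766856  -0.32733613] ((477.0498352050781, -327.4085693359375), (43.737464904785156, 64.95246887207031), 72.15682983398438)
```

play_rows(series=[[0,0,0,2,1],[0.003,-0.048,0,0,1],[0.003,-0.048,0,0,1],[0.003,-0.048,0,0,1],[0.002,-0.048,0,0,1],[0.002,-0.048,0,0,1],[0.002,-0.047,0,0,1],[0,0,0,0,1],[0,0,0.06,0,1],[0,0,0.04,0,1],[0,0,0.025,0,1],[0,0,0,0,1],[0,0,0,0,1]])

```text
clock: 29.32
eef_pos: [0.4588, -0.321, 0.0171]
ee_rot: [0.404, 3.115, -0.001]
force: [-0.1, -0.9, 0.1]
opening: 0.0858
grasp_force: 0.0
```

```bash
python3 - <<'E'
from h import *
plan(.4775,-.327,.004,75.3)
E
```

```text
cur [ 0.4588 -0.321   0.0171] yaw 75.2 turn -0.1 shift [-19.6  -1.1  13.1] j6 -0.5 open 0.0858 F [-0.1 -0.9  0.1]
```

play_rows(series=[[-0.0195,-0.001,0,0,1],[0,0,0.01,0,1],[0,0,0.003,0,1],[0,0,0,0,0.7],[0,0,0,0,0],[0,0,0,0,0],[0,0,0,0,0],[0,0,0,0,0],[0,0,0,0,0],[0,0,-0.01,0,0],[0,0,-0.04,0,0],[0,0,-0.06,0,0],[0,0,-0.04,0,0],[0,0,0,0,0],[0,0,0,0,0]])

```text
clock: 31.2
eef_pos: [0.4763, -0.3264, 0.1522]
ee_rot: [-0.404, -3.114, -0.001]
force: [0.2, 0.3, -4.0]
opening: 0.0377
grasp_force: 61.5
```

```bash
python3 - <<'E'
from h import *
plan(.545,.055,.15,90)
E
```

```text
cur [ 0.4763 -0.3264  0.1522] yaw 75.2 turn -14.8 shift [-68.7 381.4   2.5] j6 -0.49 open 0.0377 F [ 0.2  0.3 -4. ]
```

play_rows(series=[[0,0,0,-7.4,0],[0,0,0,-7.4,0],[-0.007,0.038,0,0,0],[-0.007,0.038,0,0,0],[-0.007,0.038,0,0,0],[-0.007,0.038,0,0,0],[-0.007,0.038,0,0,0],[-0.007,0.038,0,0,0],[-0.007,0.038,0,0,0],[-0.007,0.038,0,0,0],[-0.007,0.038,0,0,0],[-0.006,0.039,0,0,0],[0,0,0,0,0],[0,0,0.04,0,0],[0,0,0.035,0,0],[0,0,0.015,0,0],[0,0,0,0,0],[0,0,0,0,0]])

```text
clock: 33.45
eef_pos: [0.5465, 0.0538, 0.0641]
ee_rot: [0.0, 3.14, -0.0]
force: [-0.0, 0.3, -2.9]
opening: 0.0377
grasp_force: 61.7
```

play_rows(series=[[0,0,0.006,0,0],[0,0,0.003,0,0],[0,0,0.002,0,0],[0,0,0,0,0]])

```text
clock: 33.95
eef_pos: [0.5458, 0.0541, 0.0521]
ee_rot: [-0.0, 3.142, -0.0]
force: [0.4, -0.2, -3.2]
opening: 0.0377
grasp_force: 61.7
```

play_rows(series=[[0,0,0.001,0,0],[0,0,0.001,0,0],[0,0,0,0,0]])

```text
clock: 34.33
eef_pos: [0.5459, 0.0541, 0.0519]
ee_rot: [-0.0, 3.14, -0.0]
force: [-6.0, -0.0, 16.5]
opening: 0.0377
grasp_force: 63.8
```

play_rows(series=[[0,0,-0.0015,0,0],[0,0,0,0,0.6],[0,0,0,0,0.75],[0,0,0,0,0.75],[0,0,0,0,0.75],[0,0,-0.03,0,0.8],[0,0,-0.06,0,1],[0,0,-0.05,0,1],[0.02,-0.06,0,0,1],[0.02,-0.06,0,0,1],[0.02,-0.06,0,0,1],[0.02,-0.06,0,0,1],[0,-0.06,0,0,1],[0,-0.06,0,0,1],[0,0,0,0,1]])

```text
clock: 36.2
eef_pos: [0.4662, -0.307, 0.1908]
ee_rot: [-0.007, -3.141, 0.0]
force: [0.2, 1.5, 0.0]
opening: 0.0852
grasp_force: 0.0
```

```bash
python3 - <<'E'
from h import *
s=snapshot("side"); t=snapshot("top"); cv2.imwrite("pics/t10.png",t)
def z(i,a,b,w,h,W=400): return cv2.resize(i[b:b+h,a:a+w],(W,int(W*h/w)),interpolation=cv2.INTER_CUBIC)
A=np.hstack([z(t,230,210,140,80),z(s,250,200,140,80)])
B=np.hstack([z(t,160,195,60,54),z(s,255,170,60,54)])
cv2.imwrite("pics/g10.png",np.vstack([A,B])); print(A.shape,B.shape)
plan(.617,.273,.15,90)
E
```

```text
(228, 800, 3) (360, 800, 3)
cur [ 0.4664 -0.3035  0.1911] yaw 89.9 turn -0.1 shift [-150.7  576.4   41.5] j6 -0.73 open 0.0851 F [ 0.4  0.6 -0.4]
```

View pics/g10.png

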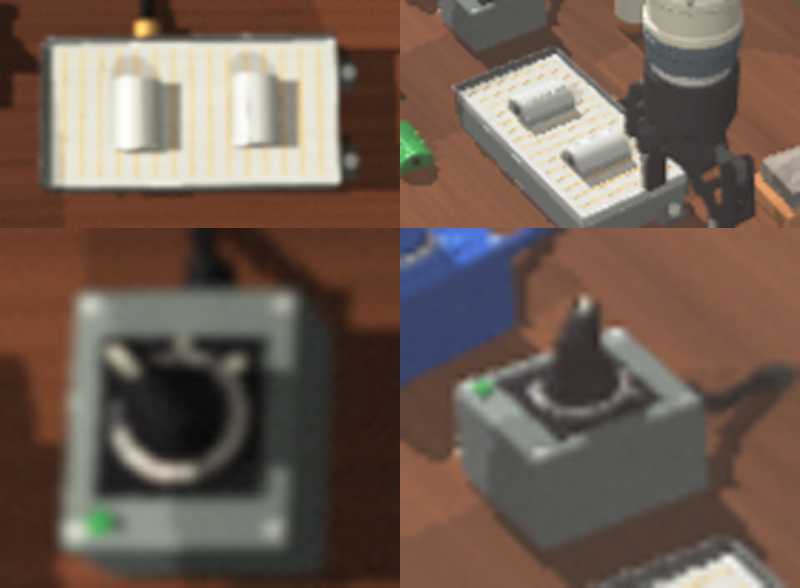

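Both blanks lie crown up on the plate (top-px about (277,249) and (319,247)). The switch ring is centred at top-px (187,223), with the handle pointing up-left at the left tick (release).

```bash
python3 - <<'E'
from h import *
c=get_calibration("top")
f=lambda u,v,z: ray(c,160+u/6.667,195+(v-228)/6.667,z)
q=[f(*p,.056) for p in [(90,303),(285,303),(272,530),(73,530)]]
print(np.mean(q,0)); 
for a,b in((3,0),(2,1)): d=q[b]-q[a]; print("box yaw",np.degrees(np.arctan2(d[1],d[0])))
for a,b in((1,0),(2,3)): d=q[b]-q[a]; print("box yaw",np.degrees(np.arctan2(d[1],d[0]))-90, np.linalg.norm(d))
print("ring",f(180,412,.057)); m=f(182,340,.056)-f(180,412,.057);print("tick yaw",np.degrees(np.arctan2(m[1],m[0])))
plan(.6165,.2735,.15,45)
E
```

```text
[0.61971177 0.27868886 0.056     ]
box yaw -2.1853025983487475
box yaw -1.9154019964015205
box yaw -1.4876332771409722 0.07290291741645706
box yaw -1.4588391852406346 0.07331035469344874
ring [0.62085891 0.27845538 0.057     ]
tick yaw 0.6780992900457139
cur [ 0.4664 -0.3035  0.1911] yaw 89.9 turn 44.9 shift [301.8 514.1  41.5] j6 -0.73 open 0.0851 F [ 0.4  0.6 -0.4]
```

play_rows(series=[[-0.0154,0.0582,0,0,0.6],[-0.0154,0.0582,0,0,0.6],[-0.0154,0.0582,0,0,0.6],[-0.0154,0.0582,0,0,0.6],[-0.0154,0.0582,0,0,0.6],[-0.0154,0.0582,0,0,0.6],[-0.0154,0.0582,0,0,0.6],[-0.0154,0.0582,0,0,0.6],[-0.0154,0.0582,0,0,0.6],[-0.0154,0.0582,0,0,0.6],[0,0,0,-9,0.6],[0,0,0,-9,0.6],[0,0,0,-9,0.6],[0,0,0,-9,0.6],[0,0,0,-7.5,0.6],[0,0,0,0,0.6],[0,0,0,0,0.6]])

```text
clock: 38.42
eef_pos: [0.6201, 0.2797, 0.1918]
ee_rot: [-1.162, 2.919, 0.0]
force: [0.5, 0.9, 0.6]
opening: 0.0514
grasp_force: 0.0
```

```bash
python3 - <<'E'
from h import *
plan(.620,.2785,.068,133.5)
E
```

```text
cur [0.6201 0.2797 0.1918] yaw 133.4 turn -0.1 shift [  0.9  -0.8 123.8] j6 -0.46 open 0.0514 F [0.5 0.9 0.6]
```

play_rows(series=[[0.001,-0.001,0.03,0,0.6],[0,0,0.04,0,0.6],[0,0,0.03,0,0.6],[0,0,0.015,0,0.6],[0,0,0.008,0,0.6],[0,0,0,0,0.6],[0,0,0,0,0.4]])

```text
clock: 39.3
eef_pos: [0.6213, 0.2777, 0.0698]
ee_rot: [-1.163, 2.916, -0.0]
force: [-0.5, 0.2, -0.2]
opening: 0.035
grasp_force: 0.0
```

play_rows(series=[[0,0,0,0,0.3],[0,0,0,0,0.2],[0,0,0,0,0.1],[0,0,0,0,0],[0,0,0,0,0],[0,0,0,0,0]])

```text
clock: 40.05
eef_pos: [0.6211, 0.2773, 0.0691]
ee_rot: [-1.164, 2.917, -0.001]
force: [-0.3, -1.6, 4.8]
opening: 0.0119
grasp_force: 59.3
```

play_rows(series=[[0,0,0,5,0],[0,0,0,5,0],[0,0,0,5,0],[0,0,0,5,0],[0,0,0,5,0],[0,0,0,5,0],[0,0,0,5,0],[0,0,0,5,0],[0,0,0,5,0],[0,0,0,0,0],[0,0,0,0,0],[0,0,0,0,0],[0,0,0,0,0],[0,0,0,0,0],[0,0,0,0,0],[0,0,0,0,0],[0,0,0,0,0],[0,0,0,0,0],[0,0,0,0,0],[0,0,0,0,0]])

```text
clock: 42.55
eef_pos: [0.6207, 0.2783, 0.0691]
ee_rot: [0.04, 3.141, 0.003]
force: [-1.2, 2.0, 5.6]
opening: 0.012
grasp_force: 59.4
```

```bash
python3 - <<'E'
from h import *
plan(.620,.2785,.068,88.5); print(observe()["torque"])
E
```

```text
cur [0.6207 0.2783 0.0691] yaw 88.5 turn 0.0 shift [0.7 0.1 1.1] j6 0.32 open 0.012 F [-1.2  2.   5.6]
[ 0.47544183  0.25218231 -0.03430308]
```

The handle is square to the box's +x and has stayed there over 1.3 s. I'll wait a little longer, then turn it fully to hold.

play_rows(series=[[0,0,0,0,0],[0,0,0,0,0],[0,0,0,0,0],[0,0,0,0,0],[0,0,0,5,0],[0,0,0,5,0],[0,0,0,5,0],[0,0,0,5,0],[0,0,0,5,0],[0,0,0,5,0],[0,0,0,5,0],[0,0,0,5,0],[0,0,0,4,0],[0,0,0,2,0],[0,0,0,0,0],[0,0,0,0,0]])

```text
clock: 44.55
eef_pos: [0.6211, 0.2793, 0.0692]
ee_rot: [1.261, 2.877, 0.005]
force: [0.9, 5.4, 4.1]
opening: 0.012
grasp_force: 61.6
```

```bash
python3 - <<'E'
from h import *
plan(.620,.2785,.068,43.5); print(observe()["torque"])
E
```

```text
cur [0.6211 0.2793 0.0692] yaw 42.7 turn -0.8 shift [ 0.2 -1.3  1.2] j6 1.12 open 0.012 F [0.9 5.4 4.1]
[ 1.13546037 -0.20084077  1.23261287]
```

The rising torque at the end shows the switch is against the hold stop. I'll release it and retreat.

play_rows(series=[[0,0,0,-1,0],[0,0,0,0,0.2],[0,0,0,0,0.4],[0,0,0,0,0.6],[0,0,0,0,0.6],[0,0,-0.03,0,0.6],[0,0,-0.06,0,0.6],[0,0,-0.04,0,0.6],[0.03,-0.05,0,0,0.6],[0.04,-0.06,0,0,0.6],[0.04,-0.06,0,0,0.6],[0.04,-0.06,0,0,0.6],[0.04,-0.06,0,0,0.6],[0,-0.06,0,0,0.6],[0,-0.06,0,0,0.6],[0,0,0,0,0.6],[0,0,0,0,0.6]])

```text
clock: 46.68
eef_pos: [0.2309, 0.1397, 0.1991]
ee_rot: [1.241, 2.884, 0.002]
force: [0.7, 0.0, -0.2]
opening: 0.0513
grasp_force: 0.0
```

```bash
python3 - <<'E'
from h import *
s=snapshot("side"); t=snapshot("top")
def z(i,a,b,w,h,W=400): return cv2.resize(i[b:b+h,a:a+w],(W,int(W*h/w)),interpolation=cv2.INTER_CUBIC)
A=np.hstack([z(t,100,190,280,170),z(s,180,160,280,170)])
B=np.hstack([z(t,160,195,60,45),z(s,255,170,60,45)])
cv2.imwrite("pics/g11.png",np.vstack([A,B])); plan(.5,0,.2,90)
E
```

```text
cur [0.2312 0.14   0.1987] yaw 43.5 turn -46.5 shift [-268.8 -140.    -1.2] j6 1.04 open 0.0515 F [ 0.6 -0.1 -0. ]
```

View pics/g11.png

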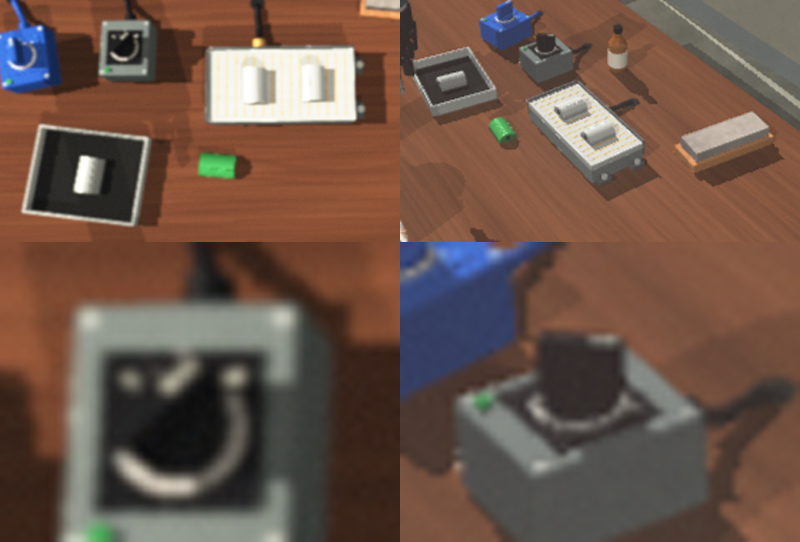

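The final pictures show both blanks crown up on the plate and the finished pommel flat in the tray. The handle points to the right tick (hold), and the whetstone and oil bottle look undisturbed.

```bash
python3 -c "
from station import *
print(sign_off())"
```

```text
the job is handed in; nothing more can be done
None
```

The job is handed in, verdict not shown: the one finished pommel is in the tray, both blanks lie flat side down on the chuck, and the switch went from release through off to hold. One blank toppled off the chuck while I was turning it and was re-placed; the other was already flat side down after being knocked aside.

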